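# Draw a chisel from its leaning rack and oil it at the spray station

### The arm

A 6-joint arm with a two-finger parallel gripper is mounted at the origin on the work surface. World frame = base frame: x ahead of the robot, y to its left, z up, the work surface at z = 0. Lengths are in m, angles in rad, forces in N, time in s.
With the tool pointing down it reaches from about 0.3 to 0.875 m from the base axis. Payload 6.4 kg.
Tool frame: the origin (TCP) lies at the very end of the fingers, on their centre line; the grasp point (between the pads) lies 19 mm behind it; z points along the fingers, y is the line along which they close (so a half turn about z gives the same grasp; the last joint's range is limited). The gripper opens to 85 mm and grips with 20 to 120 N. Pads are 22 mm wide; open, the fingers measure 114 mm over their backs; the gripper's body (76 mm by 85 mm) begins 54 mm behind the grasp point. The pads swing forward as they close: fully open they stand 13 mm farther back than shut.
Start: joints at [0.903, 0.181, 1.607, -0, 1.354, -0.206], TCP at [0.256, 0.515, 0.231] pointing down, gripper open.
Joint ranges: [-2.99, 2.99], [-0.89, 2.07], [0.3, 2.58], [-1.14, 4.28], [0, 2.63], [-3.12, 3.12]. Speed limits (rad/s): [2.57, 2.57, 3.01, 3.14, 3.14, 3.14].

### API

Orientations are given as a unit quaternion [w, x, y, z].
In Python, from bench import telemetry, camera, ctrl, spotter gives the robot as it stands.
- The arm moves only by the tool send_rows, never from a script. Its argument "series" is a list of rows, each a list of 3 entries, a list of its own where there are three numbers: the turn, a rotation vector about the world's x, y, z in degrees, then the shift along the world's x, y, z in mm, then the closure, from -1 (fully open) to 1 (shut), so that 0 is half open. In form: [[[rx, ry, rz], [dx, dy, dz], gripper], ...]. A call has 1 to 10 rows; each row is the pose to reach, as a shift and turn from the pose commanded when the call began; what a row does not reach only later rows make up. A row lasts 1/8 s, in which the tool goes at most 62.5 mm and 10.7 degrees, less where a joint would pass 70% of its speed; a pose out of reach is approached as far as the arm can. A call with a gripper value outside its range is refused whole. The fingers move at their own pace and stop on an object; the grip force is fixed at half the most. Time passes only in rows, so rows that repeat a pose let the fingers close. It gives the time, the measured TCP pose, the force, the opening and the grip force at its end, in the units of the state.
- telemetry.get_obs(): the state, without advancing time (a new reading comes with each control period).
- camera(name): name is "side" or "top"; returns a dict with "pixels" (384x512x3 uint8, red, green, blue), "camera_matrix" (3x3 intrinsics, pixels), "xyz" and "orientation" of the camera in the world. Camera axes: x right, y up, looking along -z (the intrinsics and any distortion apply to the point x, -y, -z); pixel columns grow to the right and rows downward; lengths in m; the calibration is good to about 2 mm. A picture is of the moment at which its call begins. There is no depth.
- ctrl.hand_in(): hands the job in; it is judged then, once.
Trained networks look in the newest picture that a camera, given by its name, has taken for a name from the list of things; names that differ only in an ending like _2 or _b are one class to them, and where a whole thing is asked for, a point or a joint stands for the part that bears it (a point fixed in the world has none). Each returns a list of dicts, best first, with "conf" (0 to 1); they miss things now and then, are a little off and sometimes report something else, mostly with a low value. They report only what shows in the picture. A call takes as long as a camera call. They do not tell look-alikes from the thing itself.
- spotter.boxes_of(thing, camera): "xyz" ([x, y, z] in m, in world coordinates, good to about 4 mm: the middle of the surface that is visible of it).
- spotter.landmark_of(thing, camera): "xyz" ([x, y, z] in m, in world coordinates, good to about 4 mm: a listed point, or the origin of a listed thing).
The state is a dict: "time_s": time; "q": joint angles; "dq": joint speeds; "joint_efforts": joint torques, N m; "eef_pos": TCP position; "eef_rot": TCP orientation; "wrist_force": force on the tool from outside, world axes, zero at the start; "torque": the same for the moment, N m; "opening": opening from 0.0 (shut) to 1.0 (fully open); "grasp_force": force on a finger pad.
Only numpy, scipy, OpenCV 4.12 (cv2) and the standard library are available. Lean on these libraries where they do the work, as an engineer would, in place of code of your own. Each camera call takes 0.05 s, during which the arm holds its last target. There are 200 camera calls.

### The job

Oil the orange-handled chisel: draw it out of the rack and set it down by hand, not dropped, lengthwise in the drip tray, with its handle across the wooden rest bar and its blade tip on the tray floor, pointing at the spray can's foot. Let go of it, then push the red spray cap well down, without forcing it, and let it come back up. Never press the cap before the chisel lies there, and leave the other two chisels and the blue bin alone.

Things in the scene. Friction and masses are not known exactly. Their poses are not given: they have to be found in the camera images.
- chisel: The orange-handled chisel, 185 mm, 0.16 kg. Origin mid-tip, z axis from tip to handle end. Steel blade 20 mm (y) x 6 mm (x) up to z = 92 mm; box-shaped handle 24 mm (y) x 22 mm (x) from z = 94 to 185 mm. Centre of mass near z = 80 mm. Starts blade-down in one of the rack's three sheaths, leaning 22 degrees, handle wholly outside.
- chisel_tip (a point): Middle of the orange chisel's cutting tip (same as its origin).
- chisel_end (a point): End of the orange chisel's handle, 185 mm from the tip.
- chisel_green: A green-handled chisel of the same shape, in another sheath: to be left alone.
- chisel_black: A black-handled chisel of the same shape, in another sheath: to be left alone.
- rack: Fixed chisel rack: wooden foot 130 x 250 x 14 mm with three blue steel sheaths in a row at y = -78, 0, +78 mm. Origin under the foot, x axis roughly away from the robot. The sheaths lean 22 degrees, mouths towards -x: axis (-0.375, 0, 0.927), inner floor at x = 45, z = 25 mm. Inside 80 mm deep, 10 mm (leaning plane) by 26 mm (y); walls 4 mm. Handles reach up to z = 197 mm.
- rack_mouth (a point): Centre of the middle sheath's mouth, at x = 15, y = 0, z = 99 mm of the rack.
- station: Fixed oiling station: aluminium drip tray, x from -160 to 150 mm, 120 mm wide, floor 3 mm thick, rim 10 mm high. Origin at its underside, x axis from the handle end to the can. The yellow spray can, 58 mm in diameter, stands clamped at x = 100 mm, y = 0, shoulder at z = 146 mm. Well laid, the chisel has its tip near x = 48 and handle end near x = -133 mm, rising about 11 degrees to the handle.
- rest (a point): Middle of the top of the wooden rest bar, which crosses the whole tray: 14 mm wide in x, at x = -63, z = 21 mm of the station.
- cap_top (a point): Centre of the top of the red spray cap (30 mm in diameter, 18 mm high); when up, at x = 100, y = 0, z = 174 mm of the station.
- cap (a joint): Spray cap travel in m: 0 up, 0.008 fully down; sprung, needs about 2 N to start and 8.5 N at the bottom.
- bin: Small loose blue plastic bin, 100 x 70 x 60 mm, with baubles in it, origin under its centre: to be left alone.
There are look-alikes about, which are no part of the job. Of the things shaped like the chisel, the orange one is meant.

How it is judged:
By the outcome, as a careful person would: the job done as asked, in the order asked, and still so for the second after the job is handed in, with the robot touching nothing.
It also fails if it takes over 53 s, if anything falls off the work surface, if the arm or the gripper's body presses on something with over 40 N, if the wrist force passes 120 N, or if a joint passes its speed limit or range.

## Working session

There is one attempt and no reset: what is moved stays moved. The work goes in short steps, Python scripts to look and compute and a tool call to move; the robot and the scene stay as the last step left them, time stands still between calls to the robot, and variables do not carry over. Pictures are saved under pics/ and viewed, at most 10 in all, crops included, and the job is handed in when it is done.

Besides the shell and the picture viewer there is one more tool, called by a JSON object that holds its "name" and its "arguments", one argument or row to a line. send_rows: Moves the arm, as the interface text tells. Its arguments: {"type":"object","properties":{"series":{"type":"array","items":{"type":"array"}}},"required":["series"]}

```bash
mkdir -p pics; cat > look.py <<'E'
import cv2, numpy as np
from bench import telemetry, camera, ctrl, spotter
def snap(cam,name):
    d=camera(cam); cv2.imwrite(f'pics/{name}.png',d['pixels'][:,:,::-1]); return d
def spot(things,cam):
    for t in things:
        for f in ('boxes_of','landmark_of'):
            try: r=getattr(spotter,f)(t,cam)
            except Exception as e: print(t,f,e); continue
            print(cam,t,f,[(np.round(x['xyz'],4).tolist(),round(x['conf'],2)) for x in r[:4]])
E
python3 - <<'E'
from look import *
a=snap('side','s0');b=snap('top','t0')
for d in(a,b): print(np.round(d['camera_matrix'],1).tolist(),d['xyz'],d['orientation'],[k for k in d])
cv2.imwrite('pics/both.png',cv2.resize(np.vstack([a['pixels'],b['pixels']])[:,:,::-1],None,fx=.78,fy=.78))
L=['chisel','chisel_tip','chisel_end','rack','rack_mouth','station','rest','cap_top','bin']
spot(L,'side');spot(L,'top')
print(telemetry.get_obs())
E
```

```text
[[367.9, 0.0, 254.1], [0.0, 367.9, 192.1], [0.0, 0.0, 1.0]] [ 0.54265499 -0.6302678   0.86685989] [ 0.92719491  0.37324195 -0.01500157 -0.02783871] ['pixels', 'camera_matrix', 'xyz', 'orientation']
[[392.4, 0.0, 253.9], [0.0, 392.4, 187.1], [0.0, 0.0, 1.0]] [0.4163193  0.05885947 1.06086654] [ 0.7134627   0.06338492 -0.05983244 -0.6952506 ] ['pixels', 'camera_matrix', 'xyz', 'orientation']
side chisel boxes_of [([0.2681, 0.1953, 0.0205], 0.97), ([0.5133, 0.099, 0.1586], 0.89), ([0.5258, 0.173, 0.1544], 0.71), ([0.7906, 0.1733, 0.0205], 0.59)]
side chisel landmark_of [([0.3606, 0.2706, 0.0049], 0.83), ([0.4343, 0.4166, 0.0032], 0.8), ([0.5366, 0.1811, -0.0005], 0.74), ([0.7863, 0.2937, 0.0024], 0.58)]
side chisel_tip boxes_of [([0.2671, 0.1934, 0.016], 0.94), ([0.5627, 0.4468, 0.0137], 0.72), ([0.7888, 0.1692, 0.0175], 0.63), ([0.5125, 0.0999, 0.1583], 0.23)]
side chisel_tip landmark_of [([0.7835, 0.2903, 0.0008], 0.87), ([0.3584, 0.2678, 0.0046], 0.83), ([0.44, 0.4181, 0.0054], 0.74)]
side chisel_end boxes_of [([0.5137, 0.1002, 0.1578], 0.72), ([0.5599, 0.4438, 0.0102], 0.72), ([0.78
[... 2813 characters left out ...]
8], 0.75)]
{'time_s': 1.9, 'q': array([ 9.02714301e-01,  1.80814293e-01,  1.60700563e+00, -7.94971829e-06,
        1.35377015e+00, -2.06306594e-01]), 'dq': array([ 0.00091913,  0.00041632,  0.00121154,  0.00078583,  0.00032345,
       -0.00069504]), 'joint_efforts': array([ 1.43996818e-03, -4.44848478e+01, -3.51666176e+01, -1.79263957e-04,
        9.14906777e-04, -9.19484478e-06]), 'eef_pos': array([0.25618643, 0.51479626, 0.23127769]), 'eef_rot': array([ 4.06259536e-06,  2.28840939e-01,  9.73463828e-01, -4.75055023e-07]), 'wrist_force': array([-0.07666065, -0.63337988, -0.10459475]), 'torque': array([-0.02587853, -0.04377851, -0.02341779]), 'grasp_force': 0.0, 'opening': 0.9979445173262819}
```

View pics/s0.png

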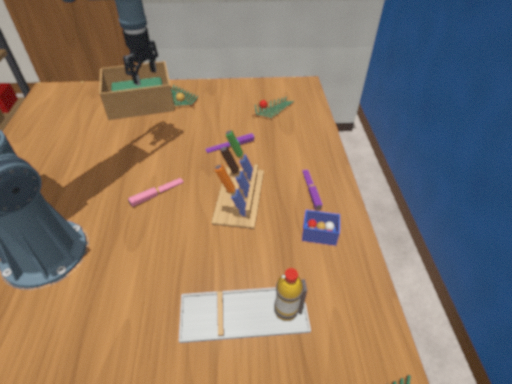

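View pics/t0.png

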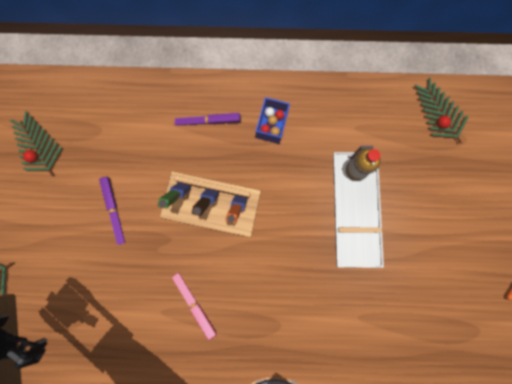

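The orange chisel is in the rack's −y sheath, at side ≈(226,178) and top ≈(236,212). The tray is at side ≈(245,313), with the red cap at (291,275) in side and (373,155) in top. The purple and pink chisel shapes are look-alikes. Next I refine the rack and tray yaw.

```bash
cat >> look.py <<'E'
from scipy.spatial.transform import Rotation as R
def cam(d):
    q=np.asarray(d['orientation']); return R.from_quat(q[[1,2,3,0]]).as_matrix(),np.asarray(d['xyz']),np.asarray(d['camera_matrix'])
def ray(d,uv):
    M,c,K=cam(d); uv=np.atleast_2d(uv).astype(float)
    p=(np.c_[uv,np.ones(len(uv))]@np.linalg.inv(K).T)*[1,-1,-1]
    return c,p@M.T
def onplane(d,uv,z):
    c,v=ray(d,uv); return c+v*((z-c[2])/v[:,2])[:,None]
def proj(d,P):
    M,c,K=cam(d); p=((np.atleast_2d(P)-c)@M)*[1,-1,-1]; p=p@K.T; return p[:,:2]/p[:,2:]
def tri(d1,u1,d2,u2):
    c1,v1=ray(d1,u1);c2,v2=ray(d2,u2);v1,v2=v1[0],v2[0]
    s=np.linalg.lstsq(np.c_[v1,-v2],c2-c1,rcond=None)[0]
    a,b=c1+s[0]*v1,c2+s[1]*v2; return (a+b)/2,np.linalg.norm(a-b)
def box(d,o,yaw,lo,hi):
    import itertools
    P=np.array(list(itertools.product(*zip(lo,hi)))); return P
E
python3 - <<'E'
from look import *
a=camera('side');b=camera('top')
for n,d,(x0,y0,x1,y1) in(('side',a,(165,280,320,350)),('top',b,(320,140,395,280))):
    im=d['pixels'].astype(int); m=(im.min(2)>150)&(im.max(2)-im.min(2)<45)
    k=np.zeros_like(m);k[y0:y1,x0:x1]=1
    v,u=np.nonzero(m&k); P=onplane(d,np.c_[u,v],.008)[:,:2]*1000
    r=cv2.minAreaRect(P.astype(np.float32)); print(n,len(u),np.round(r[0],1),np.round(r[1],1),r[2])
# model overlay
def over(d,org,yaw,pts,col,im,close=True):
    Rz=R.from_euler('z',yaw,degrees=True).as_matrix()
    p=proj(d,np.array(pts)/1000@Rz.T+org)
    cv2.polylines(im,[np.round(p*3*8).astype(int)],close,col,1,cv2.LINE_AA,3)
out=[]
for d,(x0,y0) in((a,(170,120)),(b,(150,140))):
    im=cv2.resize(d['pixels'][:,:,::-1],None,fx=3,fy=3,interpolation=cv2.INTER_CUBIC)
    o=np.array([.537,.187,0]);y=-12
    over(d,o,y,[(-65,-125,14),(65,-125,14),(65,125,14),(-65,125,14)],(0,255,0),im)
    t=np.array([45,-78,25.]);ax=np.array([-.375,0,.927]);nx=np.array([.927,0,.375]);ny=np.array([0,1,0])
    for s in(94,185): over(d,o,y,[t+ax*s+nx*i*11+ny*j*12 for i,j in((1,1),(1,-1),(-1,-1),(-1,1))],(255,255,0),im)
    o=np.array([.5565,-.2165,0])
    over(d,o,.5,[(-160,-60,10),(150,-60,10),(150,60,10),(-160,60,10)],(0,0,255),im)
    over(d,o,.5,[(100+15*np.cos(f),15*np.sin(f),174) for f in np.arange(0,6.3,.3)],(255,0,255),im)
    over(d,o,.5,[(-70,-60,21),(-70,60,21)],(255,0,0),im)
    out.append(im)
cv2.imwrite('pics/o1.png',np.hstack([out[0][120*3:350*3,165*3:325*3],out[1][140*3:280*3,150*3:400*3].copy() if 0 else cv2.copyMakeBorder(out[1][140*3:280*3,150*3:265*3],0,270,0,0,0)])[:, :800])
cv2.imwrite('pics/o2.png',out[1][140*3:280*3,150*3:400*3])
E
```

```text
side 4889 [ 548.8 -214.2] [312.7 123.7] 1.042470932006836
top 4212 [ 551.6 -214.3] [311.7 122.3] 1.290191888809204
```

View pics/o2.png

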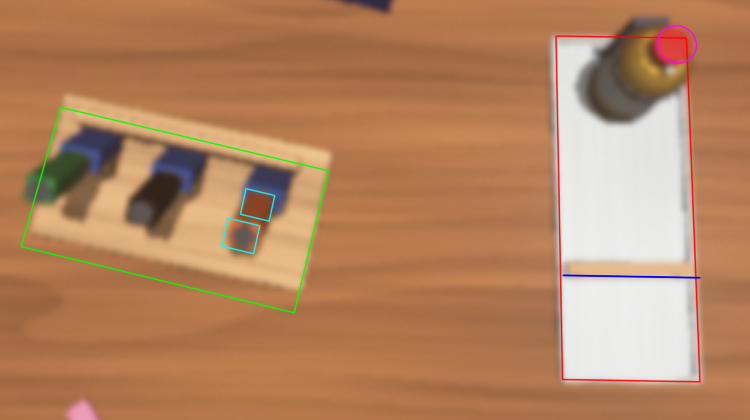

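```bash
python3 -c "
import cv2;i=cv2.imread('pics/o1.png')[:690,:480];cv2.imwrite('pics/o1b.png',i[:600])
cv2.imwrite('pics/o1c.png',cv2.resize(i,None,fx=.86,fy=.86))"
```

```text
(no output)
```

View pics/o1c.png

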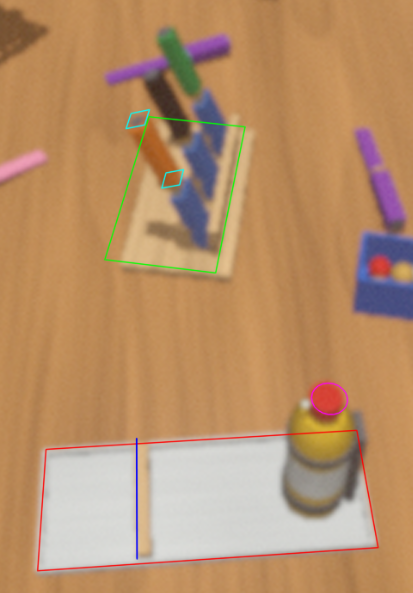

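```bash
python3 - <<'E'
from look import *
from scipy.optimize import minimize
a=camera('side');b=camera('top')
# foot corners picked by hand in the overlays
top=np.array([(65,95),(331,152),(300,291)])/3+[150,140]
side=np.array([(253,130),(232,277),(123,266)])/.86/3+[165,120]
for n,d,c in(('top',b,top),('side',a,side)):
    P=onplane(d,c,.014)*1000; print(n,np.round(P[:,:2],1).tolist(),'mid',np.round((P[0]+P[2])/2,1)[:2])
masks=[]
for d,(x0,y0,x1,y1) in((a,(205,155,250,205)),(b,(215,190,260,235))):
    h=cv2.cvtColor(d['pixels'],cv2.COLOR_RGB2HSV).astype(int)
    m=np.zeros(h.shape[:2],np.uint8); s=h[y0:y1,x0:x1]
    m[y0:y1,x0:x1]=((s[...,0]<=12)&(s[...,1]>165)&(s[...,2]>80))
    v,u=np.nonzero(m); print(len(u),u.mean(),v.mean(),u.min(),u.max(),v.min(),v.max())
    masks.append(m)
out=[cv2.resize(np.hstack([d['pixels'][y:y+60,x:x+60,::-1],np.repeat(m[y:y+60,x:x+60,None]*255,3,2)]),None,fx=6,fy=6) for d,m,(x,y) in((a,masks[0],(200,150)),(b,masks[1],(205,180)))]
cv2.imwrite('pics/m.png',cv2.resize(np.vstack(out),None,fx=.83,fy=.83))
E
```

```text
top [[637.7, 292.0], [591.3, 48.8], [466.2, 73.3]] mid [551.9 182.6]
side [[637.0, 288.2], [593.4, 43.6], [469.1, 66.8]] mid [553.1 177.5]
9 224.44444444444446 179.11111111111111 219 231 168 190
91 234.6153846153846 210.6043956043956 228 239 205 218
```

View pics/m.png

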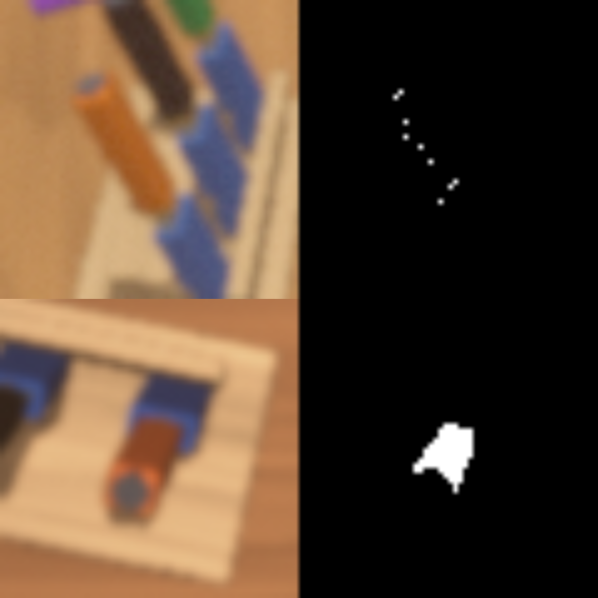

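The orange handle's end cap centre is at side (218.3,166.9) and top (231.3,218.6). Both views agree on the foot corners, which gives a rack yaw of about −10.5°. I'll triangulate the end and work out the approach.

```bash
cat > plan.py <<'E'
from look import *
def Rt(yaw,tilt):
    # tool: y along local y, z down, then tilted +deg about local y (+ = points to -x)
    base=np.array([[-1,0,0],[0,1,0],[0,0,-1.]])
    return R.from_euler('z',yaw,degrees=True)*R.from_euler('y',tilt,degrees=True)*R.from_matrix(base)
def delta(p,Rg):
    "turn deg and shift mm from present measured pose to TCP p, rotation Rg"
    o=telemetry.get_obs(); q=o['eef_rot'][[1,2,3,0]]
    t=(Rg*R.from_quat(q).inv()).as_rotvec(degrees=True)
    return np.round(t,2).tolist(),np.round((p-o['eef_pos'])*1000,1).tolist()
E
python3 - <<'E'
from plan import *
a=camera('side');b=camera('top')
e,g=tri(a,(218.3,166.9),b,(231.3,218.6)); print('end',e,g)
yaw=-10.5
Rz=R.from_euler('z',yaw,degrees=True)
o=np.array([.5378,.183,0]); tip=o+Rz.apply([.045,-.078,.025]); ax=Rz.apply([-.375,0,.927])
print('model tip,end',tip,tip+.185*ax)
e2=np.mean([e,tip+.185*ax,[.4976,.1148,.1965]],0); print(e2)
Rg=Rt(yaw,20); gp=e2-.033*ax; d=Rg.as_matrix()[:,2]
tcp=gp+.019*d; print('gp',gp,'d',d,'y',Rg.as_matrix()[:,1])
print('pre',delta(tcp-.13*d,Rg)); print('grasp',delta(tcp,Rg)); print('d',d)
E
```

```text
end [0.49692116 0.11322811 0.19552158] 0.00019133732319764665
model tip,end [0.5678321  0.09810552 0.025     ] [0.49961879 0.11074811 0.196495  ]
[0.49804665 0.11292541 0.19617219]
gp [0.51021443 0.11067024 0.16558119] d [-0.33629298  0.06232822 -0.93969262] y [0.18223553 0.98325491 0.        ]
pre ([6.36, 19.03, 15.79], [291.4, -411.0, 38.6])
grasp ([6.36, 19.03, 15.79], [247.6, -402.9, -83.6])
d [-0.33629298  0.06232822 -0.93969262]
```

{"name": "send_rows", "arguments": {
  "series": [
    [[0, 0, 0], [0, 0, 50], 0],
    [[1.6, 4.8, 4], [35, -50, 70], 0],
    [[3.2, 9.5, 7.9], [75, -105, 70], 0],
    [[4.8, 14.3, 11.8], [115, -160, 70], 0],
    [[6.4, 19, 15.8], [155, -215, 70], 0],
    [[6.4, 19, 15.8], [190, -270, 70], 0],
    [[6.4, 19, 15.8], [225, -325, 65], 0],
    [[6.4, 19, 15.8], [260, -370, 55], 0],
    [[6.4, 19, 15.8], [291, -411, 39], 0],
    [[6.4, 19, 15.8], [291, -411, 39], 0]
  ]
}}

```text
time_s: 3.45
eef_pos: [0.5483, 0.1004, 0.2684]
eef_rot: [-0.174, 0.092, 0.98, 0.016]
wrist_force: [0.2, 0.4, 0.3]
opening: 0.503
grasp_force: 0.0
```

```bash
python3 - <<'E'
from plan import *
o=telemetry.get_obs(); print(o['time_s'],o['q'].round(3),o['opening'],o['wrist_force'])
yaw=-10.5;Rg=Rt(yaw,20);d=Rg.as_matrix()[:,2]
tcp=np.array([.5102,.1107,.1656])+.019*d
print(delta(tcp-.13*d,Rg),delta(tcp,Rg))
a=snap('side','s1')
cv2.imwrite('pics/s1c.png',cv2.resize(a['pixels'][80:260,150:330,::-1],None,fx=3,fy=3))
E
```

```text
3.45 [-0.058  0.356  1.354  0.045  1.779 -1.439] 0.5029075096177839 [0.24328212 0.43884282 0.26277046]
([-0.0, -0.1, 0.27], [-0.8, 3.4, 1.5]) ([-0.0, -0.1, 0.27], [-44.5, 11.5, -120.7])
```

View pics/s1c.png

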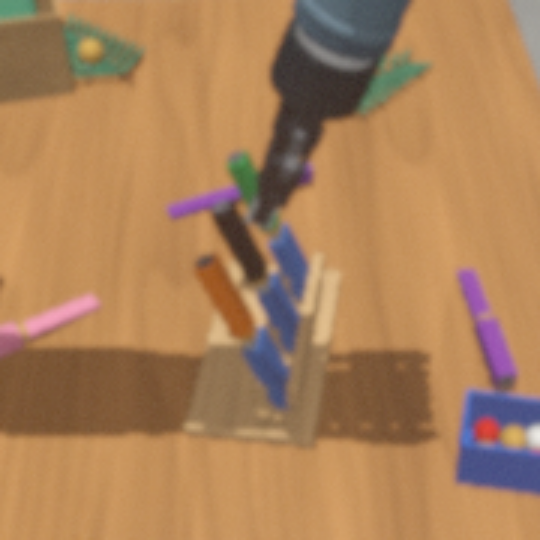

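{"name": "send_rows", "arguments": {
  "series": [
    [[0, 0, 0], [-11, 2, -31], 0],
    [[0, 0, 0], [-22, 4, -61], 0],
    [[0, 0, 0], [-33, 6, -92], 0],
    [[0, 0, 0], [-44, 8, -122], 0],
    [[0, 0, 0], [-44, 8, -122], 0],
    [[0, 0, 0], [-44, 8, -122], 0]
  ]
}}

```text
time_s: 4.25
eef_pos: [0.5041, 0.1125, 0.1499]
eef_rot: [-0.172, 0.09, 0.981, 0.016]
wrist_force: [-0.4, -0.0, -0.0]
opening: 0.499
grasp_force: 0.0
```

```bash
python3 - <<'E'
from plan import *
o=telemetry.get_obs(); print(o['opening'],o['wrist_force'])
yaw=-10.5;Rg=Rt(yaw,20);d=Rg.as_matrix()[:,2]
print(delta(np.array([.5102,.1107,.1656])+.019*d,Rg))
a=snap('side','s2');b=snap('top','t2')
x=[cv2.resize(a['pixels'][100:230,170:300,::-1],None,fx=3,fy=3),cv2.resize(b['pixels'][150:280,180:310,::-1],None,fx=3,fy=3)]
cv2.imwrite('pics/c2.png',np.hstack(x))
E
```

```text
0.4991754018583716 [-0.44532853 -0.01674653 -0.00083828]
([-0.05, 0.15, -0.05], [-0.2, -0.6, -2.1])
```

View pics/c2.png

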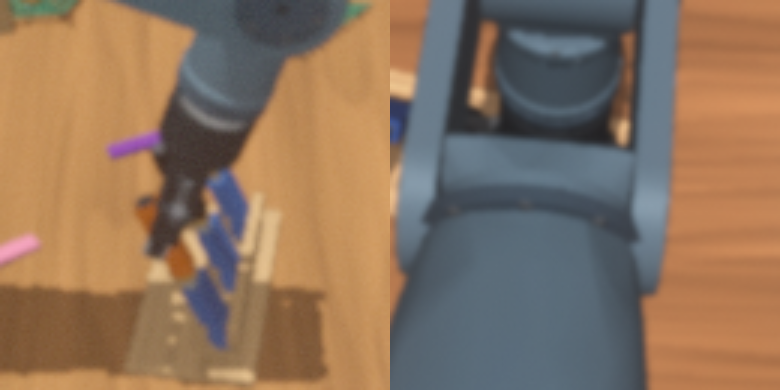

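The finger crosses the orange handle at its upper-middle, around (165,230) in the left crop, with no contact yet. I'll close the gripper.

{"name": "send_rows", "arguments": {
  "series": [
    [[0, 0, 0], [0, 0, 0], 1],
    [[0, 0, 0], [0, 0, 0], 1],
    [[0, 0, 0], [0, 0, 0], 1],
    [[0, 0, 0], [0, 0, 0], 1],
    [[0, 0, 0], [0, 0, 0], 1]
  ]
}}

```text
time_s: 4.97
eef_pos: [0.5041, 0.1119, 0.1495]
eef_rot: [-0.172, 0.09, 0.981, 0.017]
wrist_force: [0.4, 1.9, 5.9]
opening: 0.272
grasp_force: 58.7
```

{"name": "send_rows", "arguments": {
  "series": [
    [[0, 0, 0], [-3.7, 0.7, 9.3], 1],
    [[0, 0, 0], [-7.4, 1.4, 18.5], 1],
    [[0, 0, 0], [-12.9, 2.4, 32.4], 1],
    [[0, 0, 0], [-18.4, 3.4, 46.3], 1],
    [[0, 0, 0], [-23.9, 4.4, 60.2], 1],
    [[0, 0, 0], [-29.5, 5.5, 74.2], 1],
    [[0, 0, 0], [-35, 6.5, 88], 1],
    [[0, 0, 0], [-40.6, 7.5, 102], 1],
    [[0, 0, 0], [-47, 8, 120], 1]
  ]
}}

```text
time_s: 6.1
eef_pos: [0.455, 0.12, 0.2689]
eef_rot: [-0.174, 0.09, 0.981, 0.016]
wrist_force: [0.7, 0.6, -1.2]
opening: 0.268
grasp_force: 58.9
```

```bash
python3 - <<'E'
from plan import *
a=snap('side','s3');b=snap('top','t3')
L=['chisel','chisel_tip','chisel_end']
spot(L[:1],'side')
for t in L[1:]:
    for c in('side','top'): print(c,t,[(np.round(x['xyz'],4).tolist(),round(x['conf'],2)) for x in spotter.landmark_of(t,c)[:5]])
x=[cv2.resize(a['pixels'][80:230,150:280,::-1],None,fx=3,fy=3),cv2.resize(b['pixels'][130:280,160:290,::-1],None,fx=3,fy=3)]
cv2.imwrite('pics/c3.png',np.hstack(x))
E
```

```text
side chisel boxes_of [([0.2698, 0.1962, 0.0157], 0.89), ([0.4806, 0.1079, 0.2392], 0.88), ([0.7902, 0.1698, 0.0183], 0.73), ([0.5612, 0.4485, 0.0152], 0.48)]
side chisel landmark_of [([0.5117, 0.1075, 0.1458], 0.81), ([0.7842, 0.2943, 0.002], 0.72), ([0.4345, 0.4178, -0.0006], 0.65), ([0.3566, 0.2698, 0.0042], 0.59)]
side chisel_tip [([0.5126, 0.1105, 0.1452], 0.87), ([0.7857, 0.293, 0.0004], 0.87), ([0.3551, 0.2667, 0.0044], 0.82), ([0.44, 0.417, 0.003], 0.76)]
top chisel_tip [([0.4405, 0.4184, 0.004], 0.66)]
side chisel_end [([0.213, 0.1623, 0.0218], 0.88), ([0.4482, 0.1196, 0.3126], 0.75), ([0.6142, 0.4724, 0.0169], 0.71), ([0.7978, 0.1113, 0.0176], 0.54)]
top chisel_end [([0.4509, 0.1193, 0.3209], 0.58), ([0.6134, 0.4724, 0.0211], 0.56)]
```

View pics/c3.png

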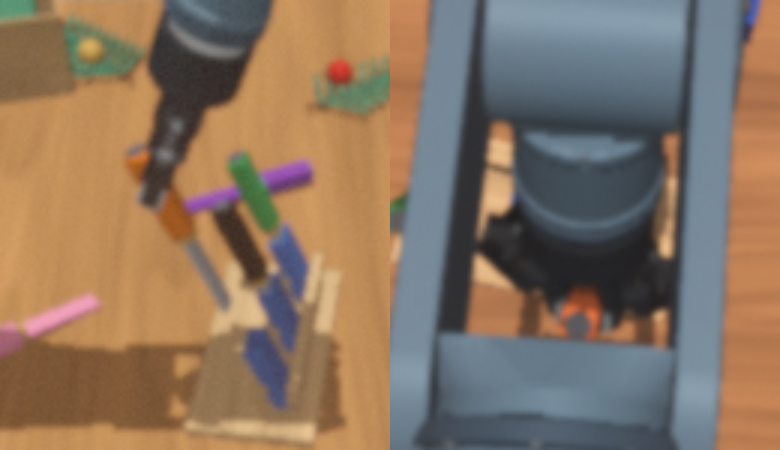

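The chisel is fully out and held firmly: tip ≈(0.512,0.109,0.146), handle end ≈(0.449,0.120,0.317). Next I'll work out the carry.

```bash
cat >> plan.py <<'E'
S0=np.array([.5558,-.2148,0]);SY=1.0
def place(phi,tilt,up=0,gz=.1535,tipx=.048):
    Rs=R.from_euler('z',SY,degrees=True); c=np.cos(np.radians(phi)); s=np.sin(np.radians(phi))
    gp=S0+Rs.apply([tipx-gz*c,0,.006+gz*s+up]); Rg=Rt(SY,tilt)
    return gp+.019*Rg.as_matrix()[:,2],Rg
E
python3 - <<'E'
from plan import *
from scipy.spatial.transform import Slerp
p,Rg=place(12.5,-35.5,.08); print(p,delta(p,Rg))
o=telemetry.get_obs();q=R.from_quat(o['eef_rot'][[1,2,3,0]])
rv=(Rg*q.inv()).as_rotvec(degrees=True);print(np.linalg.norm(rv))
E
```

```text
[ 0.46498575 -0.21638517  0.10375529] ([-4.64, -55.46, 10.58], [9.1, -336.1, -163.8])
56.65137789277306
```

{"name": "send_rows", "arguments": {
  "series": [
    [[0, 0, 0], [0, -30, 10], 1],
    [[-0.6, -6.9, 1.3], [0, -70, 10], 1],
    [[-1.2, -13.9, 2.6], [0, -110, 10], 1],
    [[-1.7, -20.8, 4], [0, -155, 0], 1],
    [[-2.3, -27.7, 5.3], [0, -200, -20], 1],
    [[-2.9, -34.7, 6.6], [0, -245, -45], 1],
    [[-3.5, -41.6, 7.9], [0, -285, -70], 1],
    [[-4.1, -48.5, 9.3], [0, -315, -95], 1],
    [[-4.6, -55.5, 10.6], [5, -330, -125], 1],
    [[-4.6, -55.5, 10.6], [9, -336, -150], 1]
  ]
}}

```text
time_s: 7.75
eef_pos: [0.4654, -0.2158, 0.1194]
eef_rot: [0.303, -0.004, 0.953, 0.003]
wrist_force: [-0.3, 1.4, -1.0]
opening: 0.274
grasp_force: 59.2
```

{"name": "send_rows", "arguments": {
  "series": [
    [[0, 0, 0], [0, 0, -14], 1],
    [[0, 0, 0], [0, 0, -14], 1]
  ]
}}

```text
time_s: 8.0
eef_pos: [0.4694, -0.2119, 0.1109]
eef_rot: [0.299, -0.007, 0.954, 0.003]
wrist_force: [0.8, -0.4, -1.6]
opening: 0.271
grasp_force: 59.2
```

```bash
python3 - <<'E'
from plan import *
o=telemetry.get_obs(); print(o['q'].round(2),o['wrist_force'])
for up in(.08,0): print(delta(*place(12.5,-35.5,up)))
a=snap('side','s4');b=snap('top','t4')
for t in('chisel_tip','chisel_end'):
    for c in('side','top'): print(c,t,[(np.round(x['xyz'],4).tolist(),round(x['conf'],2)) for x in spotter.landmark_of(t,c) if x['xyz'][1]<0])
x=[cv2.resize(a['pixels'][200:350,160:330,::-1],None,fx=3,fy=3),cv2.resize(b['pixels'][130:280,310:400,::-1],None,fx=3,fy=3)]
cv2.imwrite('pics/c4.png',np.hstack(x))
E
```

```text
[-0.98 -0.04  2.26  0.8   0.73 -3.12] [ 0.81502323 -0.44591633 -1.63902088]
([-0.1, -0.73, 0.12], [-4.5, -4.5, -7.1])
([-0.1, -0.73, 0.12], [-4.5, -4.5, -87.1])
side chisel_tip [([0.6055, -0.2103, 0.0891], 0.76)]
top chisel_tip [([0.6098, -0.2106, 0.0899], 0.7)]
side chisel_end [([0.4249, -0.2144, 0.1321], 0.71), ([0.6543, -0.2154, 0.1757], 0.28)]
top chisel_end [([0.4287, -0.2131, 0.1352], 0.92), ([0.6062, -0.2121, 0.0877], 0.22)]
```

View pics/c4.png

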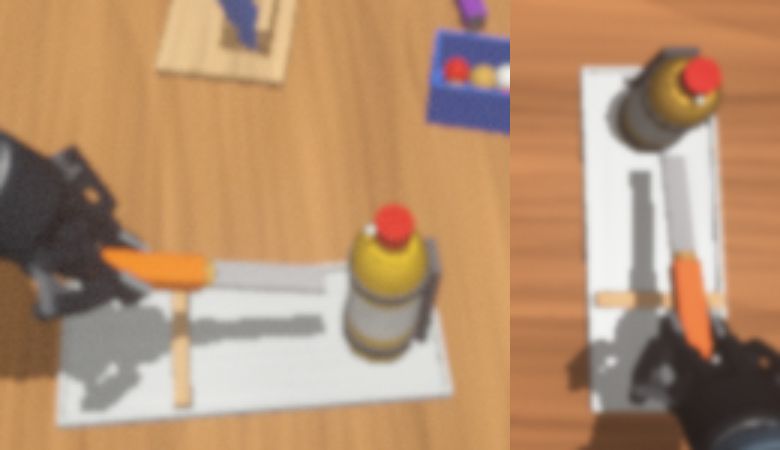

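The chisel is aligned over the tray, but q6 sits at its −3.12 limit. I'll fit the arm kinematics from the known poses so I can choose a reachable placing pose.

```bash
cat > kin.py <<'E'
from plan import *
from scipy.optimize import least_squares
def fk(q,k):
    a1,h,L2,e,L3,off,L6=k
    r=lambda ax,t:R.from_euler(ax,t)
    A=r('z',q[0]); p=A.apply([a1,off,h]); A=A*r('y',q[1]); p=p+A.apply([0,0,L2])
    A=A*r('y',q[2]); p=p+A.apply([e,0,L3]); A=A*r('z',q[3])*r('y',q[4])*r('z',q[5]); 
    return p+A.apply([0,0,L6]),A
E
python3 - <<'E'
from kin import *
o=telemetry.get_obs();np.set_printoptions(precision=4,suppress=True)
print(o['q'],o['eef_pos'],o['eef_rot'])
D=[([0.90271,.180814,1.607006,0,1.35377,-.206307],[.25618643,.51479626,.23127769],[0,.228841,.973464,0]),
([-0.058,.356,1.354,.045,1.779,-1.439],[.5483,.1004,.2684],[-.174,.092,.98,.016]),
(o['q'],o['eef_pos'],o['eef_rot'])]
for q,p,w in D:
    A=fk(q,[0]*7)[1]; B=R.from_quat(np.array(w)[[1,2,3,0]])
    print('A^-1 B',(A.inv()*B).as_rotvec(degrees=True))
f=lambda k:np.concatenate([fk(q,k)[0]-p for q,p,w in D])
s=least_squares(f,[0,.3,.4,0,.4,.1,.25]);print(s.x,f(s.x)*1000)
E
```

```text
[-0.9771 -0.0476  2.2624  0.7973  0.7325 -3.1176] [ 0.4699 -0.213   0.1123] [ 0.3    -0.0063  0.9539  0.0019]
A^-1 B [ 0.0001  0.0001 89.9997]
A^-1 B [-0.0291  0.0699 89.9465]
A^-1 B [-0. -0. 90.]
[0.0005 0.3159 0.4362 0.0864 0.5145 0.1179 0.3187] [-0.0982  0.0156 -0.1033  0.032  -0.1011  0.0892  0.0162 -0.0021  0.0141]
```

The model fits to 0.1 mm. Now I'll run IK for placing poses at different chisel yaws.

```bash
cat >> kin.py <<'E'
K=[0.0005,.3159,.4362,.0864,.5145,.1179,.3187]
LO=np.array([-2.99,-.89,.3,-1.14,0,-3.12]);HI=np.array([2.99,2.07,2.58,4.28,2.63,3.12])
def ik(p,Rg,q0):
    def f(q):
        P,A=fk(q,K);A=A*R.from_euler('z',90,degrees=True)
        return np.r_[(P-p)*10,(Rg*A.inv()).as_rotvec()]
    s=least_squares(f,q0); return s.x,np.linalg.norm(s.fun)
E
python3 - <<'E'
import kin
from kin import *
np.set_printoptions(precision=3,suppress=True)
import plan
q0=telemetry.get_obs()['q']
for yaw in(1,-1,-3,-5):
  plan.SY=yaw
  for up in(.08,.03,0):
    p,Rg=plan.place(12.5,-36.2,up); print(yaw,up,*ik(p,Rg,q0),[ik(p,Rg,np.random.default_rng(i).uniform(LO,HI)) [0] for i in range(0)])
plan.SY=1; p,Rg=plan.place(12.5,-36.2,.0); seen=[]
for i in range(60):
    q,e=ik(p,Rg,np.random.default_rng(i).uniform(LO,HI))
    if e<1e-4:
        q=np.r_[q[:5],(q[5]+np.pi)%(2*np.pi)-np.pi]
        if np.all(q[:5]>LO[:5])and np.all(q[:5]<HI[:5]) and not any(np.allclose(q,s,atol=.01) for s in seen): seen.append(q);print(q)
E
```

```text
1 0.08 [-1.011 -0.029  2.281  0.86   0.731 -3.213] 1.2546753885228756e-11 []
1 0.03 [-1.011  0.114  2.288  1.008  0.641 -3.404] 4.0429995329870856e-13 []
1 0 [-1.011  0.207  2.283  1.118  0.597 -3.538] 2.258967825269281e-10 []
-1 0.08 [-0.995 -0.045  2.295  0.862  0.701 -3.173] 7.515143143116992e-11 []
-1 0.03 [-0.995  0.102  2.302  1.023  0.611 -3.376] 2.0446676722200567e-12 []
-1 0 [-0.995  0.197  2.298  1.144  0.568 -3.521] 1.0654123851594752e-09 []
-3 0.08 [-0.977 -0.059  2.308  0.861  0.671 -3.13 ] 6.755238853079815e-11 []
-3 0.03 [-0.977  0.09   2.316  1.038  0.58  -3.347] 6.15117968871933e-12 []
-3 0 [-0.977  0.187  2.311  1.17   0.538 -3.503] 1.6590385581832201e-15 []
-5 0.08 [-0.958 -0.072  2.321  0.858  0.64  -3.084] 3.600906351920851e-10 []
-5 0.03 [-0.958  0.079  2.328  1.051  0.548 -3.315] 1.2537856324935004e-11 []
-5 0 [-0.958  0.178  2.324  1.197  0.507 -3.484] 3.5239201215735234e-15 []
[-1.011  0.207  2.283  1.118  0.597  2.745]
```

The placing pose is reachable only on the other J6 branch, with q6 ≈ +2.75. I'll lift, unwind J6 almost a full turn in free air, then come down. First I check that path.

```bash
python3 - <<'E'
from kin import *
np.set_printoptions(precision=3,suppress=True)
o=telemetry.get_obs();q=o['q'];Rc=R.from_quat(o['eef_rot'][[1,2,3,0]]);p=o['eef_pos']
print('tool z',Rc.as_matrix()[:,2])
for up in(.05,.1,.15,.2,.22,.25):
    q,e=ik(p+[0,0,up],Rc,q); print(up,q,e)
# descent on + branch
from plan import place
for up in(.22,.15,.1,.05,.02,0):
    P,Rg=place(12.5,-36.2,up); q1,e=ik(P,Rg,[-1.01,.1,2.28,1,.65,3.0]); print('place',up,P,q1,e)
E
```

```text
tool z [ 0.572  0.007 -0.82 ]
0.05 [-0.977 -0.164  2.235  0.699  0.838 -2.979] 3.72811087092642e-15
0.1 [-0.977 -0.258  2.193  0.631  0.945 -2.872] 5.1472645596949435e-15
0.15 [-0.977 -0.329  2.137  0.585  1.049 -2.785] 2.835913886976101e-15
0.2 [-0.977 -0.38   2.07   0.552  1.148 -2.714] 1.2864398841005348e-15
0.22 [-0.977 -0.395  2.041  0.542  1.186 -2.689] 1.855818841080993e-12
0.25 [-0.977 -0.412  1.994  0.53   1.242 -2.654] 3.534664552849123e-11
place 0.22 [ 0.465 -0.216  0.244] [-1.011 -0.317  2.176  0.635  1.021  3.416] 3.100387603585893e-14
place 0.15 [ 0.465 -0.216  0.174] [-1.011 -0.196  2.243  0.719  0.875  3.272] 4.917436954712041e-10
place 0.1 [ 0.465 -0.216  0.124] [-1.011 -0.081  2.273  0.813  0.77   3.135] 9.623129322729057e-14
place 0.05 [ 0.465 -0.216  0.074] [-1.011  0.055  2.287  0.944  0.675  2.961] 3.232924340941055e-12
place 0.02 [ 0.465 -0.216  0.044] [-1.011  0.145  2.287  1.043  0.625  2.836] 2.1674496425168038e-12
place 0 [ 0.465 -0.216  0.024] [-1.011  0.207  2.283  1.118  0.597  2.745] 2.305366825443586e-15
```

{"name": "send_rows", "arguments": {
  "series": [
    [[0, 0, 0], [0, 0, 50], 1],
    [[0, 0, 0], [0, 0, 100], 1],
    [[0, 0, 0], [0, 0, 150], 1],
    [[0, 0, 0], [0, 0, 200], 1],
    [[0, 0, 0], [0, 0, 200], 1]
  ]
}}

```text
time_s: 8.93
eef_pos: [0.4707, -0.2145, 0.3172]
eef_rot: [0.302, -0.007, 0.953, -0.001]
wrist_force: [-0.0, -0.9, -1.8]
opening: 0.274
grasp_force: 59.6
```

```bash
python3 -c "
from plan import *
o=telemetry.get_obs();print(o['q'].round(3),o['eef_pos'],R.from_quat(o['eef_rot'][[1,2,3,0]]).as_matrix().round(3)[:,2])"
```

```text
[-0.978 -0.382  2.064  0.552  1.148 -2.714] [ 0.47074046 -0.21445156  0.31721242] [ 0.576  0.001 -0.817]
```

{"name": "send_rows", "arguments": {
  "series": [
    [[6.05, 0, -8.58], [0, 0, 0], 1],
    [[12.1, 0, -17.16], [0, 0, 0], 1],
    [[18.15, 0, -25.74], [0, 0, 0], 1],
    [[24.2, 0, -34.3], [0, 0, 0], 1],
    [[30.25, 0, -42.9], [0, 0, 0], 1],
    [[36.3, 0, -51.5], [0, 0, 0], 1],
    [[42.35, 0, -60.1], [0, 0, 0], 1],
    [[48.4, 0, -68.6], [0, 0, 0], 1],
    [[54.45, 0, -77.2], [0, 0, 0], 1],
    [[60.5, 0, -85.8], [0, 0, 0], 1]
  ]
}}

```text
time_s: 10.18
eef_pos: [0.4689, -0.2121, 0.3098]
eef_rot: [0.185, 0.754, 0.581, 0.244]
wrist_force: [-0.2, -0.3, -1.5]
opening: 0.271
grasp_force: 59.5
```

```bash
python3 -c "
from plan import *
o=telemetry.get_obs();print(o['q'].round(3),o['eef_pos'],R.from_quat(o['eef_rot'][[1,2,3,0]]).as_matrix().round(3)[:,2])"
```

```text
[-0.985 -0.385  2.084  0.568  1.139 -0.89 ] [ 0.46888771 -0.21211653  0.30975653] [ 0.583  0.005 -0.813]
```

Unwinding works. I'll continue for the remaining two calls.

{"name": "send_rows", "arguments": {
  "series": [
    [[6.1, 0, -8.55], [0, 0, 0], 1],
    [[12.2, 0, -17.1], [0, 0, 0], 1],
    [[18.3, 0, -25.65], [0, 0, 0], 1],
    [[24.4, 0, -34.2], [0, 0, 0], 1],
    [[30.5, 0, -42.75], [0, 0, 0], 1],
    [[36.6, 0, -51.3], [0, 0, 0], 1],
    [[42.7, 0, -59.85], [0, 0, 0], 1],
    [[48.8, 0, -68.4], [0, 0, 0], 1],
    [[54.9, 0, -76.95], [0, 0, 0], 1],
    [[61, 0, -85.5], [0, 0, 0], 1]
  ]
}}

```text
time_s: 11.42
eef_pos: [0.4689, -0.2122, 0.3098]
eef_rot: [-0.077, 0.92, -0.246, 0.296]
wrist_force: [0.1, -0.1, -1.9]
opening: 0.274
grasp_force: 59.5
```

{"name": "send_rows", "arguments": {
  "series": [
    [[6.1, 0, -8.55], [0, 0, 0], 1],
    [[12.2, 0, -17.1], [0, 0, 0], 1],
    [[18.3, 0, -25.65], [0, 0, 0], 1],
    [[24.4, 0, -34.2], [0, 0, 0], 1],
    [[30.5, 0, -42.75], [0, 0, 0], 1],
    [[36.6, 0, -51.3], [0, 0, 0], 1],
    [[42.7, 0, -59.85], [0, 0, 0], 1],
    [[48.8, 0, -68.4], [0, 0, 0], 1],
    [[54.9, 0, -76.95], [0, 0, 0], 1],
    [[61, 0, -85.5], [0, 0, 0], 1]
  ]
}}

```text
time_s: 12.68
eef_pos: [0.4689, -0.2122, 0.3098]
eef_rot: [0.279, -0.366, 0.881, -0.116]
wrist_force: [0.6, -0.3, -1.2]
opening: 0.275
grasp_force: 59.5
```

```bash
python3 - <<'E'
from kin import *
np.set_printoptions(precision=3,suppress=True)
o=telemetry.get_obs();print(o['time_s'],o['q'],o['eef_pos'])
P,Rg=place(12.5,-36.2,.065); d=delta(P,Rg);print(d,np.linalg.norm(d[0]))
Rc=R.from_quat(o['eef_rot'][[1,2,3,0]])
print(ik(P,Rc,o['q']),ik(P,Rg,o['q']))
E
```

```text
12.675 [-0.977 -0.384  2.08   0.554  1.136  2.79 ] [ 0.469 -0.212  0.31 ]
([26.26, -0.79, -35.65], [-3.7, -4.2, -220.9]) 44.2846948730597
(array([-0.993,  0.006,  2.279,  0.864,  0.687,  2.292]), np.float64(1.0752613879375453e-13)) (array([-1.011,  0.012,  2.284,  0.9  ,  0.702,  3.017]), np.float64(1.727346010778459e-13))
```

{"name": "send_rows", "arguments": {
  "series": [
    [[0, 0, 0], [0, 0, -50], 1],
    [[0, 0, 0], [0, 0, -100], 1],
    [[0, 0, 0], [-2, -2, -150], 1],
    [[0, 0, 0], [-4, -4, -200], 1],
    [[5.3, -0.2, -7.1], [-4, -4, -221], 1],
    [[10.5, -0.3, -14.3], [-4, -4, -221], 1],
    [[15.8, -0.5, -21.4], [-4, -4, -221], 1],
    [[21, -0.6, -28.5], [-4, -4, -221], 1],
    [[26.3, -0.8, -35.7], [-4, -4, -221], 1],
    [[26.3, -0.8, -35.7], [-4, -4, -221], 1]
  ]
}}

```text
time_s: 13.92
eef_pos: [0.4648, -0.2161, 0.0894]
eef_rot: [0.31, -0.011, 0.951, 0.001]
wrist_force: [0.3, 0.2, -1.5]
opening: 0.276
grasp_force: 59.6
```

```bash
python3 - <<'E'
from kin import *
np.set_printoptions(precision=3,suppress=True)
o=telemetry.get_obs();print(o['time_s'],o['q'],o['eef_pos'])
for up in (.065,0): print(delta(*place(12.5,-36.2,up)))
a=snap('side','s5');b=snap('top','t5')
for t in('chisel_tip','chisel_end'):
    for c in('side','top'): print(c,t,[(np.round(x['xyz'],4).tolist(),round(x['conf'],2)) for x in spotter.landmark_of(t,c) if x['xyz'][1]<0])
E
```

```text
13.925 [-1.01   0.008  2.286  0.897  0.701  3.015] [ 0.465 -0.216  0.089]
([0.26, -0.04, -0.24], [0.4, -0.3, -0.5])
([0.26, -0.04, -0.24], [0.4, -0.3, -65.5])
side chisel_tip [([0.6031, -0.2141, 0.07], 0.69)]
top chisel_tip [([0.6039, -0.2137, 0.0719], 0.73)]
side chisel_end [([0.4201, -0.219, 0.1045], 0.85), ([0.4941, -0.2124, 0.0203], 0.26)]
top chisel_end [([0.425, -0.2188, 0.1125], 0.77)]
```

The chisel sits exactly where expected: tip (0.6035,−0.214,0.071), end (0.4225,−0.219,0.108). I'll lower it now.

{"name": "send_rows", "arguments": {
  "series": [
    [[0, 0, 0], [0, 0, -20], 1],
    [[0, 0, 0], [0, 0, -40], 1],
    [[0, 0, 0], [0, 0, -54], 1],
    [[0, 0, 0], [0, 0, -59], 1],
    [[0, 0, 0], [0, 0, -61], 1],
    [[0, 0, 0], [0, 0, -61], 1]
  ]
}}

```text
time_s: 14.98
eef_pos: [0.4656, -0.2172, 0.0297]
eef_rot: [0.311, -0.011, 0.95, 0.001]
wrist_force: [0.2, -0.2, -1.5]
opening: 0.27
grasp_force: 59.7
```

{"name": "send_rows", "arguments": {
  "series": [
    [[0, 0, 0], [0, 0, -1], 1],
    [[0, 0, 0], [0, 0, -2], 1],
    [[0, 0, 0], [0, 0, -2], 1]
  ]
}}

```text
time_s: 15.35
eef_pos: [0.4665, -0.2177, 0.0288]
eef_rot: [0.312, -0.011, 0.95, 0.0]
wrist_force: [-3.7, 1.4, 9.1]
opening: 0.273
grasp_force: 61.0
```

```bash
python3 - <<'E'
from kin import *
o=telemetry.get_obs();print(o['wrist_force'],o['torque'],delta(*place(12.5,-36.2,0)))
a=snap('side','s6');b=snap('top','t6')
for t in('chisel_tip','chisel_end'):
    for c in('side','top'): print(c,t,[(np.round(x['xyz'],4).tolist(),round(x['conf'],2)) for x in spotter.landmark_of(t,c) if x['xyz'][1]<0])
x=[cv2.resize(a['pixels'][250:350,160:330,::-1],None,fx=3,fy=3),cv2.resize(b['pixels'][140:280,320:410,::-1],None,fx=3,fy=3)[:300]]
cv2.imwrite('pics/c6.png',np.hstack(x))
E
```

```text
[-3.7162809   1.40999895  9.09921258] [ 0.19797302 -0.50431914  0.23093086] ([0.34, 0.19, -0.17], [-1.3, 1.3, -4.9])
side chisel_tip [([0.6044, -0.2147, 0.0099], 0.62), ([0.4979, -0.2114, 0.021], 0.57)]
top chisel_tip [([0.6558, -0.2136, 0.1757], 0.75), ([0.6038, -0.215, 0.0091], 0.7), ([0.4255, -0.2199, 0.0516], 0.43)]
side chisel_end [([0.4232, -0.219, 0.0458], 0.79)]
top chisel_end [([0.4309, -0.2162, 0.0505], 0.66)]
```

View pics/c6.png

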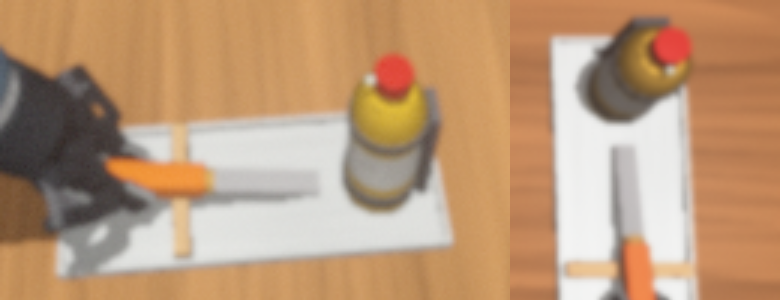

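The handle rests on the bar, and the tip is still about 4 mm above the floor. I'll pitch it down gently.

{"name": "send_rows", "arguments": {
  "series": [
    [[0, 0.7, 0], [0, 0, 1.5], 1],
    [[0, 1.4, 0], [0, 0, 1.7], 1],
    [[0, 2, 0], [0, 0, 1.7], 1],
    [[0, 2, 0], [0, 0, 1.7], 1]
  ]
}}

```text
time_s: 16.15
eef_pos: [0.4662, -0.2177, 0.0301]
eef_rot: [0.295, -0.011, 0.955, 0.0]
wrist_force: [-2.7, 0.7, 8.1]
opening: 0.275
grasp_force: 60.5
```

```bash
python3 - <<'E'
from kin import *
o=telemetry.get_obs();print(o['wrist_force'],o['torque'],o['q'].round(3))
for c in('side','top'):
  camera(c)
  for t in('chisel_tip','chisel_end'): print(c,t,[(np.round(x['xyz'],4).tolist(),round(x['conf'],2)) for x in spotter.landmark_of(t,c) if x['xyz'][1]<0])
E
```

```text
[-2.74340605  0.66670993  8.08366391] [ 0.01779052 -0.50204834  0.02323194] [-0.987  0.182  2.268  1.019  0.59   2.86 ]
side chisel_tip [([0.6034, -0.2153, 0.0027], 0.68)]
side chisel_end [([0.4245, -0.2192, 0.0518], 0.7)]
top chisel_tip [([0.6051, -0.2118, 0.0074], 0.72), ([0.4934, -0.2144, 0.0194], 0.48)]
top chisel_end [([0.4301, -0.2191, 0.0532], 0.86)]
```

{"name": "send_rows", "arguments": {
  "series": [
    [[0, 0, 0], [0, 0, 0.8], 1],
    [[0, 0, 0], [0, 0, 0.8], 1],
    [[0, 0, 0], [0, 0, 0.8], 0.3],
    [[0, 0, 0], [0, 0, 0.8], 0.2],
    [[0, 0, 0], [0, 0, 0.8], 0.1],
    [[0, 0, 0], [0, 0, 0.8], 0.1],
    [[0, 0, 0], [0, 0, 0.8], 0.1]
  ]
}}

```text
time_s: 17.32
eef_pos: [0.4653, -0.2168, 0.0297]
eef_rot: [0.294, -0.01, 0.956, 0.001]
wrist_force: [0.3, 0.2, -0.2]
opening: 0.448
grasp_force: 0.0
```

{"name": "send_rows", "arguments": {
  "series": [
    [[0, 0, 0], [-6, 0, 9], 0.1],
    [[0, 0, 0], [-17, 0, 25], 0.1],
    [[0, 0, 0], [-34, 0, 50], 0.1],
    [[0, 0, 0], [-56, 0, 83], 0.1],
    [[0, 0, 0], [-70, 0, 130], 0.1],
    [[0, 0, 0], [-80, 0, 180], 0.1],
    [[0, 0, 0], [-80, 0, 230], 0.1]
  ]
}}

```text
time_s: 18.2
eef_pos: [0.358, -0.233, 0.241]
eef_rot: [0.311, -0.027, 0.95, 0.002]
wrist_force: [0.1, -0.6, 0.9]
opening: 0.448
grasp_force: 0.0
```

```bash
python3 - <<'E'
from kin import *
o=telemetry.get_obs();print(o['wrist_force'],o['q'].round(3))
D={}
for c in('side','top'):
  D[c]=snap(c,c+'7')
  for t in('chisel_tip','chisel_end','cap_top'): print(c,t,[(np.round(x['xyz'],4).tolist(),round(x['conf'],2)) for x in spotter.landmark_of(t,c) if x['xyz'][1]<0])
x=[cv2.resize(D['side']['pixels'][250:350,160:330,::-1],None,fx=3,fy=3),cv2.resize(D['top']['pixels'][140:280,320:410,::-1],None,fx=3,fy=3)]
x[0]=cv2.copyMakeBorder(x[0],0,120,0,0,0)
cv2.imwrite('pics/c7.png',np.hstack(x))
E
```

```text
[ 0.06626641 -0.55785233  0.87368631] [-1.368 -0.51   2.305  0.652  1.291  3.119]
side chisel_tip [([0.6077, -0.2165, 0.006], 0.8)]
side chisel_end [([0.4219, -0.2183, 0.0507], 0.84)]
side cap_top [([0.6523, -0.2168, 0.1738], 0.65)]
top chisel_tip [([0.6025, -0.2149, 0.0054], 0.83)]
top chisel_end [([0.4276, -0.2209, 0.0554], 0.92)]
top cap_top [([0.6547, -0.2132, 0.1763], 0.64)]
```

View pics/c7.png

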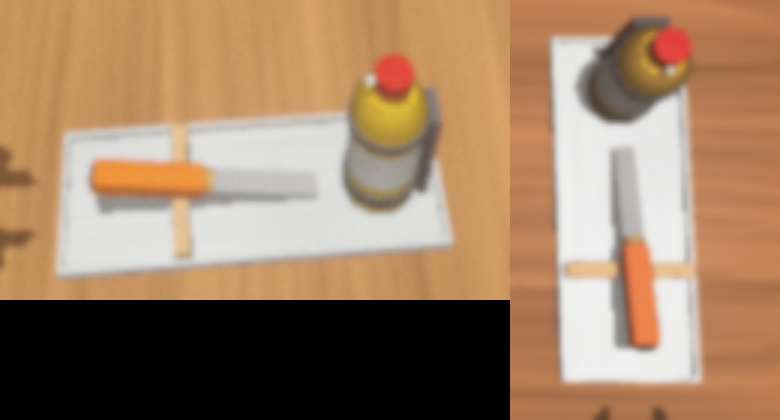

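The chisel lies well: handle across the bar, tip at (317,183) in the side crop, pointing at the can foot. The cap is up. Next is the press path, keeping q6 inside its range.

```bash
python3 - <<'E'
from kin import *
np.set_printoptions(precision=3,suppress=True)
o=telemetry.get_obs();q=o['q'];Rc=R.from_quat(o['eef_rot'][[1,2,3,0]]);p0=o['eef_pos']
pt=np.array([.655,-.2135,.24])
for ang in(75,85,95):
    Rg=Rt(ang,0); rv=(Rg*Rc.inv()).as_rotvec(); print(ang,np.degrees(rv),np.linalg.norm(np.degrees(rv)))
    qq=q
    for k in range(1,11):
        s=k/10; pz=p0+s*(pt-p0)+[0,0,.06*min(1,4*s*(1-s)+.0)]
        qq,e=ik(pz,R.from_rotvec(rv*s)*Rc,qq)
        if k%3==1: print(k,(pz-p0)*1000,qq,round(e,6))
E
```

```text
75 [-23.941  30.407  69.198] 79.28459099301026
1 [29.574  1.859 21.789] [-1.222 -0.426  2.195  0.588  1.273  3.152] 0.0
4 [118.298   7.435  58.357] [-0.896 -0.16   1.868  0.382  1.301  3.164] 0.0
7 [207.021  13.011  51.724] [-0.663  0.124  1.566  0.187  1.372  3.074] 0.0
10 [295.744  18.587   1.892] [-0.487  0.425  1.28   0.     1.436  2.916] 0.0
85 [-27.021  28.76   78.796] 88.12496092933374
1 [29.574  1.859 21.789] [-1.225 -0.422  2.194  0.591  1.278  3.131] 0.0
4 [118.298   7.435  58.357] [-0.902 -0.153  1.863  0.392  1.314  3.085] 0.0
7 [207.021  13.011  51.724] [-0.668  0.13   1.559  0.196  1.384  2.945] 0.0
10 [295.744  18.587   1.892] [-0.487  0.425  1.28   0.     1.436  2.742] 0.0
95 [-30.086  26.886  88.373] 97.14797067165944
1 [29.574  1.859 21.789] [-1.229 -0.419  2.192  0.595  1.283  3.109] 0.0
4 [118.298   7.435  58.357] [-0.91  -0.145  1.858  0.402  1.326  3.005] 0.0
7 [207.021  13.011  51.724] [-0.673  0.136  1.553  0.204  1.396  2.816] 0.0
10 [295.744  18.587   1.892] [-0.487  0.425  1.28   0.     1.436  2.567] 0.0
```

{"name": "send_rows", "arguments": {
  "series": [
    [[-5.9, 0, 8.1], [0, 0, 10], 1],
    [[-11.8, 0, 16.2], [0, 0, 20], 1],
    [[-17.7, 0, 24.3], [0, 0, 30], 1],
    [[-17.7, 0, 24.3], [0, 0, 30], 1]
  ]
}}

```text
time_s: 19.1
eef_pos: [0.3596, -0.2328, 0.2691]
eef_rot: [0.297, -0.273, 0.912, -0.077]
wrist_force: [0.1, 0.6, -0.3]
opening: -0.001
grasp_force: 0.0
```

```bash
python3 - <<'E'
from kin import *
np.set_printoptions(precision=3,suppress=True)
o=telemetry.get_obs();q=o['q'];Rc=R.from_quat(o['eef_rot'][[1,2,3,0]]);p0=o['eef_pos']
print(q,p0)
pt=np.array([.655,-.2135,.24]); Rg=Rt(95,0); rv=(Rg*Rc.inv()).as_rotvec(); print(np.degrees(rv),np.linalg.norm(np.degrees(rv)),(pt-p0)*1000)
qq=q
for k in range(1,10):
    s=k/9; qq,e=ik(p0+s*(pt-p0),R.from_rotvec(rv*s)*Rc,qq); print(qq,round(e,5))
E
```

```text
[-1.353 -0.537  2.258  0.63   1.344  2.656] [ 0.36  -0.233  0.269]
[-20.395  31.363  59.636] 70.39920157310245 [295.415  19.327 -29.139]
[-1.196 -0.421  2.174  0.564  1.272  2.671] 0.0
[-1.062 -0.306  2.08   0.493  1.229  2.684] 0.0
[-0.946 -0.195  1.981  0.419  1.211  2.692] 0.0
[-0.846 -0.088  1.877  0.345  1.215  2.694] 0.0
[-0.758  0.016  1.768  0.271  1.236  2.689] 0.0
[-0.679  0.119  1.654  0.2    1.271  2.674] 0.0
[-0.609  0.221  1.535  0.131  1.318  2.649] 0.0
[-0.545  0.323  1.41   0.065  1.373  2.614] 0.0
[-0.487  0.425  1.28  -0.     1.436  2.567] 0.0
```

{"name": "send_rows", "arguments": {
  "series": [
    [[-2.3, 3.5, 6.6], [33, 2, 0], 1],
    [[-4.5, 7, 13.2], [66, 4, 0], 1],
    [[-6.8, 10.5, 19.9], [98, 6, 0], 1],
    [[-9.1, 13.9, 26.5], [131, 9, 0], 1],
    [[-11.3, 17.4, 33.1], [164, 11, 0], 1],
    [[-13.6, 20.9, 39.7], [197, 13, -5], 1],
    [[-15.9, 24.4, 46.4], [230, 15, -10], 1],
    [[-18.1, 27.9, 53], [263, 17, -20], 1],
    [[-20.4, 31.4, 59.6], [295, 19, -29], 1],
    [[-20.4, 31.4, 59.6], [295, 19, -29], 1]
  ]
}}

```text
time_s: 20.35
eef_pos: [0.6551, -0.2118, 0.2351]
eef_rot: [0.001, 0.738, -0.675, -0.003]
wrist_force: [-0.2, 0.3, -0.3]
opening: -0.002
grasp_force: 0.0
```

```bash
python3 - <<'E'
from kin import *
o=telemetry.get_obs();print(o['q'].round(3),o['wrist_force'],delta(np.array([.655,-.2135,.174]),Rt(95,0)))
D={}
for c in('side','top'):
  D[c]=snap(c,c+'8')
  print(c,[(np.round(x['xyz'],4).tolist(),round(x['conf'],2)) for x in spotter.landmark_of('cap_top',c)+spotter.boxes_of('cap',c) if x['xyz'][1]<0])
  h=cv2.cvtColor(D[c]['pixels'],cv2.COLOR_RGB2HSV).astype(int); m=((h[...,0]<6)|(h[...,0]>174))&(h[...,1]>170)&(h[...,2]>120)
  x0,y0=(275,255) if c=='side' else (355,140); k=np.zeros_like(m);k[y0:y0+35,x0:x0+35]=1
  v,u=np.nonzero(m&k); print(len(u),u.mean() if len(u) else 0,v.mean() if len(u) else 0, onplane(D[c],[[u.mean(),v.mean()]],.168) if len(u) else '', proj(D[c],[.6555,-.213,.168]))
E
```

```text
[-0.484  0.431  1.282 -0.     1.435  2.569] [-0.16041322  0.31337639 -0.32102043] ([-0.15, -0.31, -0.07], [-0.1, -1.7, -61.1])
side [([0.6515, -0.2161, 0.1739], 0.59), ([0.6534, -0.2142, 0.1774], 0.71)]
85 291.15294117647056 274.7176470588235 [[ 0.65432337 -0.2127562   0.168     ]] [[291.70667191 274.7881754 ]]
top [([0.6493, -0.2081, 0.1758], 0.45)]
1 369.0 152.0 [[ 0.66402833 -0.20230992  0.168     ]] [[373.66429253 155.64169268]]
```

{"name": "send_rows", "arguments": {
  "series": [
    [[0, 0, 0], [0, -1, -30], 1],
    [[0, 0, 0], [0, -1, -50], 1],
    [[0, 0, 0], [0, -1, -57], 1],
    [[0, 0, 0], [0, -1, -59], 1],
    [[0, 0, 0], [0, -1, -61], 1],
    [[0, 0, 0], [0, -1, -62], 1],
    [[0, 0, 0], [0, -1, -62], 1]
  ]
}}

```text
time_s: 21.52
eef_pos: [0.6545, -0.2153, 0.1789]
eef_rot: [-0.0, 0.738, -0.675, 0.001]
wrist_force: [-0.2, 0.2, 0.6]
opening: -0.002
grasp_force: 0.0
```

{"name": "send_rows", "arguments": {
  "series": [
    [[0, 0, 0], [0, 0, -1], 1],
    [[0, 0, 0], [0, 0, -2], 1],
    [[0, 0, 0], [0, 0, -3], 1],
    [[0, 0, 0], [0, 0, -3], 1]
  ]
}}

```text
time_s: 22.02
eef_pos: [0.6542, -0.2152, 0.1753]
eef_rot: [0.0, 0.737, -0.675, 0.0]
wrist_force: [-0.7, -0.4, -0.5]
opening: 0.001
grasp_force: 0.0
```

{"name": "send_rows", "arguments": {
  "series": [
    [[0, 0, 0], [0, 1, -1], 1],
    [[0, 0, 0], [0, 1, -2], 1],
    [[0, 0, 0], [0, 1, -3], 1],
    [[0, 0, 0], [0, 1, -4], 1],
    [[0, 0, 0], [0, 1, -4], 1]
  ]
}}

```text
time_s: 22.65
eef_pos: [0.6544, -0.2141, 0.1718]
eef_rot: [-0.0, 0.738, -0.675, 0.001]
wrist_force: [-2.0, 1.6, 3.8]
opening: 0.002
grasp_force: 1.8
```

{"name": "send_rows", "arguments": {
  "series": [
    [[0, 0, 0], [0, 0, -1], 1],
    [[0, 0, 0], [0, 0, -2], 1],
    [[0, 0, 0], [0, 0, -3], 1],
    [[0, 0, 0], [0, 0, -4], 1],
    [[0, 0, 0], [0, 0, -4], 1],
    [[0, 0, 0], [0, 0, -4], 1]
  ]
}}

```text
time_s: 23.4
eef_pos: [0.6544, -0.2141, 0.168]
eef_rot: [-0.0, 0.738, -0.675, 0.001]
wrist_force: [-2.3, 2.1, 6.9]
opening: 0.004
grasp_force: 3.3
```

{"name": "send_rows", "arguments": {
  "series": [
    [[0, 0, 0], [0, 0, -0.6], 1],
    [[0, 0, 0], [0, 0, -1.2], 1],
    [[0, 0, 0], [0, 0, -1.2], 1],
    [[0, 0, 0], [0, 0, -1.2], 1]
  ]
}}

```text
time_s: 23.9
eef_pos: [0.6544, -0.2141, 0.1671]
eef_rot: [-0.0, 0.738, -0.675, 0.001]
wrist_force: [-3.2, 2.7, 7.5]
opening: 0.003
grasp_force: 3.7
```

{"name": "send_rows", "arguments": {
  "series": [
    [[0, 0, 0], [0, 0, 3], 1],
    [[0, 0, 0], [0, 0, 6], 1],
    [[0, 0, 0], [0, 0, 9], 1],
    [[0, 0, 0], [0, 0, 20], 1],
    [[0, 0, 0], [0, 0, 60], 1],
    [[0, 0, 0], [0, 0, 120], 1],
    [[0, 0, 0], [-50, 0, 160], 1],
    [[0, 0, 0], [-100, 0, 160], 1],
    [[0, 0, 0], [-100, 0, 160], 1],
    [[0, 0, 0], [-100, 0, 160], 1]
  ]
}}

```text
time_s: 25.15
eef_pos: [0.5546, -0.2146, 0.3269]
eef_rot: [-0.0, 0.737, -0.676, 0.001]
wrist_force: [-0.3, -0.2, -0.4]
opening: -0.002
grasp_force: 0.0
```

```bash
python3 - <<'E'
from kin import *
D={}
for c in('side','top'):
  D[c]=snap(c,c+'9')
  for t in('chisel_tip','chisel_end','cap_top','bin'): print(c,t,[(np.round(x['xyz'],4).tolist(),round(x['conf'],2)) for x in spotter.landmark_of(t,c) if x['xyz'][1]<0.05])
E
```

```text
side chisel_tip [([0.6022, -0.2156, 0.007], 0.88)]
side chisel_end [([0.4223, -0.2201, 0.05], 0.62)]
side cap_top [([0.6521, -0.2162, 0.1763], 0.71)]
side bin [([0.7798, 0.02, 0.0029], 0.71)]
top chisel_tip [([0.6035, -0.2151, 0.0087], 0.77)]
top chisel_end [([0.4278, -0.2223, 0.055], 0.73)]
top cap_top [([0.6519, -0.2107, 0.1792], 0.7)]
top bin [([0.7858, 0.0276, -0.0001], 0.63)]
```

View pics/side9.png

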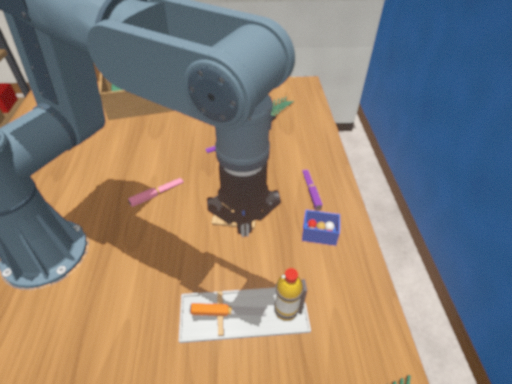

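The chisel is still in place and the cap is back up at (291,275). The bin hasn't moved and the arm is clear, so I'll hand in.

```bash
python3 -c "
from bench import ctrl; print(ctrl.hand_in())"
```

```text
the job is handed in; nothing more can be done
None
```

The orange chisel lies in the tray, handle on the rest bar and tip pointing at the can; the cap was then pressed about 7 mm at 7.5 N and came back up, and the job was handed in at about 25 s, though I viewed 12 pictures against the limit of 10.

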